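# Clear the saw board and hold the trunking for the cut

## Robot

A 7-joint arm with a two-finger parallel gripper is mounted at the origin on the work surface. World frame = base frame: x ahead of the robot, y to its left, z up, the work surface at z = 0. Lengths are in m, angles in rad, forces in N, time in s.
With the tool pointing down it reaches from about 0.4 to 0.85 m from the base axis. Payload 10.4 kg.
Tool frame: the origin (TCP) lies at the very end of the fingers, on their centre line; the grasp point (between the pads) lies 19 mm behind it; z points along the fingers, y is the line along which they close (so a half turn about z gives the same grasp; the last joint's range is limited). The gripper opens to 87 mm and grips with 3 to 60 N. Pads are 19 mm wide; open, the fingers measure 117 mm over their backs; the gripper's body (75 mm by 190 mm) begins 51 mm behind the grasp point.
Start: joints at [-1.28, 0.332, -0.065, 1.46, 0.022, 1.35, -0.088], TCP at [0.193, 0.595, 0.223] pointing down, gripper open.
Joint ranges: [-2.6, 2.6], [-0.5, 2.12], [-1.47, 1.34], [0.16, 2.42], [-1.27, 4.41], [0.06, 2.06], [-2.6, 2.6]. Speed limits (rad/s): [2.22, 2.22, 2.79, 2.79, 3.14, 3.14, 3.14].

## Interface

Orientations are given as a unit quaternion [x, y, z, w].
In Python, from bench import * gives the robot as it stands.
- The arm moves only by the tool step_arm, never from a script. Its arguments are lists of equal length, an entry for each row: "delta_pos": the shift along the world's x, y, z in units of 25 mm (1.0 is 25 mm), a list of three; "turn": the turn about the world's z in units of 0.12 rad (1.0 is 0.12 rad). In form: {"delta_pos": [[tx, ty, tz], ...], "turn": [turn, ...]}. A call has 1 to 12 rows; each row shifts and turns the commanded pose from where the row before left it; what a row does not reach is not made up. A row lasts 1/10 s, in which the tool goes at most 50 mm and 8.59 degrees, less where a joint would pass 70% of its speed; a pose out of reach is approached as far as the arm can. A call with a number of a shift or a turn outside -1 to 1 is refused whole. A call with a gripper value outside its range is refused whole. "grip" is the closure, from 0 (fully open) to 1 (shut), set as the call begins (left out, the last holds). The fingers move at their own pace and stop on an object; "newtons" is the grip in N (left out, the last holds). Time passes only in rows, so rows that do not move let the fingers close. It gives the time, the measured TCP pose, the force, the opening and the grip force at its end, in the units of the state.
- read_state(): the state, without advancing time (a new reading comes with each control period).
- camera(name): name is "side" or "top" or "wrist"; returns a dict with "image" (420x560x3 uint8, red, green, blue), "z_map" (420x560 float32, m along the optical axis (not along the pixel's ray), 0 where there is no reading), "mtx" (3x3 intrinsics, pixels), "view" (4x4, takes a point from world to camera coordinates). Camera axes: x right, y up, looking along -z (the intrinsics and any distortion apply to the point x, -y, -z); pixel columns grow to the right and rows downward; lengths in m; the calibration is good to about 2 mm. The wrist camera is an equidistant fisheye: a pixel r from the principal point sees the ray r / f radians off the axis. A picture is of the moment at which its call begins.
- close_job(): hands the job in; it is judged then, once.
The state is a dict: "time": time; "joint_positions": joint angles; "joint_vel": joint speeds; "joint_torque": joint torques, N m; "ee_pos": TCP position; "eef_rot": TCP orientation; "ft_force": force on the tool from outside, world axes, zero at the start; "torque": the same for the moment, N m; "width": finger opening in m; "grip_force": force on a finger pad.
Only numpy, scipy, OpenCV 4.12 (cv2) and the standard library are available. Lean on these libraries where they do the work, as an engineer would, in place of code of your own. Each camera call takes 0.05 s, during which the arm holds its last target. There are 200 camera calls.

## Task

Clear the saw board first: drop the white trunking offcut into the white tub and the red one into the red tub. Then lay the cream-coloured length of trunking on the board with its flat back to the fence and its bevel towards you, bring it flush to the fence and up to the stop block, and finish holding it there for the saw with one firm diagonal push, down onto the board and into the fence together, with the gripper on the stop-block side of the saw slot. Do not let go at the end, and leave the tools and the push-button station on the bench where they are.

Things in the scene. Friction and masses are not known exactly. Their poses are not given: they have to be found in the camera images.
- saw_board: fixed saw board, 200 (x) x 300 (y) mm, screwed to the bench; origin at the centre of its underside on the bench; its +x points from the operator's side to the fence, +y along the fence to the stop-block side, +z up
- bed: the flat brown facing of the saw board on which the work lies, 170 (x) x 300 (y) mm; origin at the centre of its upper face, 18 mm above the bench; axes as the saw board's
- fence: fixed pale wooden fence along the far side of the bed, 300 mm long (y), 30 mm thick, standing 45 mm above the bed; origin on its working face (the face looking to -x, towards the robot), mid-length, at bed height; the bed lies at -x from it; axes as the saw board's
- saw_slot (a point): the 3 mm saw slot sawn through the fence, carried on as a dark line across the bed (along x); point at fence face and bed height, 20 mm to -y of the fence's middle; the stop block is on its +y side; axes as the saw board's
- stop_block: fixed dark wooden stop block at the fence, 30 mm (y) x 70 mm deep (out over the bed) x 45 mm high; strap and black knob above the fence reach 58 mm above the bed; it is clamped at a different place along the fence each time; origin where its -y face (which the trunking's end meets), fence face and bed join; it lies at +y and -x from there; axes as the saw board's
- trunking_center (a point): cream-coloured hollow plastic trunking, rigid, 50 wide (x) x 160 long (y) x 40 high (z) mm, 0.1 to 0.2 kg, lying loose on its base on the bench; point at its centre, 20 mm above its underside. Grasp it across its 50 mm width. Its axes, once it is laid as asked, agree with the saw board's
- trunking_back (a point): centre of the trunking's flat back face (25 mm to +x of its centre), the face for the fence; 20 mm above its underside
- trunking_end (a point): centre of the trunking's +y end (80 mm to +y of its centre), the end for the stop block; 20 mm above its underside
- trunking: the same trunking; origin at the centre of its underside. Flat 40 mm high back at +x; the front (-x) is upright to 23 mm, then a steep bevel (10 mm wide, 17 mm high) leads to the top. Lower than the fence: let go some 40 mm short of the fence, then push it home; it stays put (friction 0.35 to 0.6 on the bed). A push of 12 to 25 N, 30 degrees below level (square to the bevel), holds it well
- offcut_white_center (a point): white hollow offcut of small trunking lying loose on the bed, 40 wide (x) x 60 long (y) x 25 high (z) mm, about 30 g; point at its centre, 12.5 mm above its underside
- offcut_red_center (a point): red hollow offcut of the same sizes lying loose on the bed; point at its centre, 12.5 mm above its underside
- offcut_white: the white offcut; origin at the centre of its underside
- offcut_red: the red offcut; origin at the centre of its underside
- tub_white: white open scrap tub standing fixed on the bench, 120 x 120 mm outside, 70 mm high, walls 3 mm; origin at the centre of its underside
- tub_red: red open scrap tub of the same sizes, fixed on the bench; origin at the centre of its underside; the two tubs change places
- hacksaw: bystander, to be left alone: small hacksaw lying flat beyond the fence, 270 mm long (y) and 24 mm high, red handle; origin on the bench near the frame's handle end
- pliers: bystander, to be left alone: pliers with red handles lying flat, 170 mm long (x); origin under the rivet
- screwdriver: bystander, to be left alone: red and yellow insulated screwdriver lying flat, 220 mm long (x), 28 mm high; origin under its middle
- button_station: bystander, to be left alone: black push-button box with a red and a green button, 75 x 140 x 64 mm; origin at the centre of its underside

How it is judged:
On the way:
1. both offcuts are in the tubs of their own colour, let go, before the trunking comes onto the board (x of offcut_white_center in the frame of tub_white between -0.06 and 0.06 m and y of offcut_white_center in the frame of tub_white between -0.06 and 0.06 m and z of offcut_white_center in the frame of tub_white below 0.06 m and x of offcut_red_center in the frame of tub_red between -0.06 and 0.06 m and y of offcut_red_center in the frame of tub_red between -0.06 and 0.06 m and z of offcut_red_center in the frame of tub_red below 0.06 m and contact force between the fingers and offcut_white below 0.01 N and contact force between the fingers and offcut_red below 0.01 N and contact force between trunking and bed below 0.01 N), for 0.2 s.
At the end, for the whole second after the job is handed in: Each offcut lies loose in its colour's tub. The trunking is flat on the bed, within 3 mm of fence and stop block, parallel to the fence within 0.03 rad, pushed by the fingers (over 5 N) onto bed (over 4 N) and fence (over 3 N) at once, gripper 15 mm or more to the stop side of the slot (x of offcut_white_center in the frame of tub_white between -0.06 and 0.06 m and y of offcut_white_center in the frame of tub_white between -0.06 and 0.06 m and z of offcut_white_center in the frame of tub_white below 0.06 m and x of offcut_red_center in the frame of tub_red between -0.06 and 0.06 m and y of offcut_red_center in the frame of tub_red between -0.06 and 0.06 m and z of offcut_red_center in the frame of tub_red below 0.06 m and contact force between the fingers and offcut_white below 0.01 N and contact force between the fingers and offcut_red below 0.01 N and contact force between trunking and fence above 3 N and contact force between trunking and bed above 4 N and contact force between the fingers and trunking above 5 N and x of trunking_back in the frame of fence above -0.003 m and y of trunking_end in the frame of stop_block between -0.003 and 0.003 m and angle between the y axis of trunking and the y axis of fence, either way round below 0.03 rad and angle between trunking's own z axis and vertical below 0.03 rad and z of trunking_back in the frame of fence below 0.022 m and y of the grasp point in the frame of saw_slot above 0.015 m and linear speed of trunking below 0.01 m/s); the arm keeps its last pose, push and grip.
It fails at once if hacksaw moved by more than 25 mm (distance of hacksaw from where it was at the start of the episode above 0.025 m).
It fails at once if pliers moved by more than 25 mm (distance of pliers from where it was at the start of the episode above 0.025 m).
It fails at once if screwdriver moved by more than 25 mm (distance of screwdriver from where it was at the start of the episode above 0.025 m).
It fails at once if button station moved by more than 25 mm (distance of button_station from where it was at the start of the episode above 0.025 m).
It also fails if it takes over 72 s, if anything falls off the work surface, if the arm or the gripper's body presses on something with over 40 N, if the wrist force passes 120 N, or if a joint passes its speed limit or range.

## Working session

There is one attempt and no reset: what is moved stays moved. The work goes in short steps, Python scripts to look and compute and a tool call to move; the robot and the scene stay as the last step left them, time stands still between calls to the robot, and variables do not carry over. Pictures are saved under pics/ and viewed, at most 10 in all, crops included, and the job is handed in when it is done.

Besides the shell and the picture viewer there is one more tool, called after ">>>" by a JSON object that holds its "method" and its "body", one argument or row to a line. step_arm: Moves the arm, as the interface text tells. Shifts and turns lie within -1 to 1; 1 stands for 25 mm of shift or 0.12 rad of turn. Its arguments: {"type":"object","properties":{"delta_pos":{"type":"array"},"turn":{"type":"array"},"grip":{"type":"number"},"newtons":{"type":"number"}},"required":["delta_pos","turn"]}

```bash
mkdir -p pics; ls
python3 - <<'E'
from bench import *
import cv2,numpy as np
s=read_state();print({k:np.round(v,3).tolist() for k,v in s.items()})
for n in("top","side"):
    c=camera(n);cv2.imwrite(f"pics/{n}0.png",c["image"][...,::-1]);np.savez(f"{n}0.npz",**c);print(n,c["mtx"].tolist(),np.round(c["view"],4).tolist(),c["z_map"].min(),c["z_map"].max())
E
```

```text
pics
{'time': 0.0, 'joint_positions': [-1.28, 0.333, -0.065, 1.461, 0.022, 1.35, -0.088], 'joint_vel': [-0.002, -0.0, -0.001, 0.0, -0.0, 0.001, 0.0], 'joint_torque': [-0.0, -62.324, 0.025, -38.989, -0.061, 0.04, 0.0], 'ee_pos': [0.193, 0.594, 0.222], 'eef_rot': [0.156, 0.988, -0.001, -0.0], 'ft_force': [0.084, -0.011, -0.252], 'torque': [-0.002, -0.008, -0.042], 'grip_force': 0.0, 'width': 0.087}
top [[521.2688829510174, 0.0, 269.70758515366475], [0.0, 521.2688829510174, 191.981885263964], [0.0, 0.0, 1.0]] [[-0.0144, -0.9999, -0.0044, 0.1117], [0.9977, -0.0147, 0.0665, -0.5895], [-0.0666, -0.0035, 0.9978, -1.4124], [0.0, 0.0, 0.0, 1.0]] 0.0 2.2856903
side [[490.2921011562488, 0.0, 280.3912397599101], [0.0, 490.2921011562488, 210.67967665963562], [0.0, 0.0, 1.0]] [[0.8087, -0.5882, 0.0008, -0.4174], [0.3208, 0.4422, 0.8376, -0.2827], [-0.493, -0.6771, 0.5463, -1.1782], [0.0, 0.0, 0.0, 1.0]] 0.0 3.884093
```

View pics/top0.png

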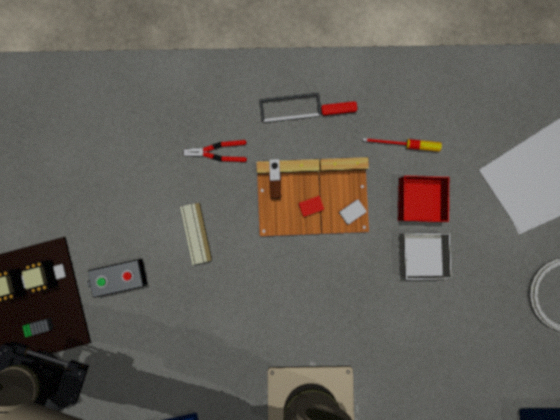

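View pics/side0.png

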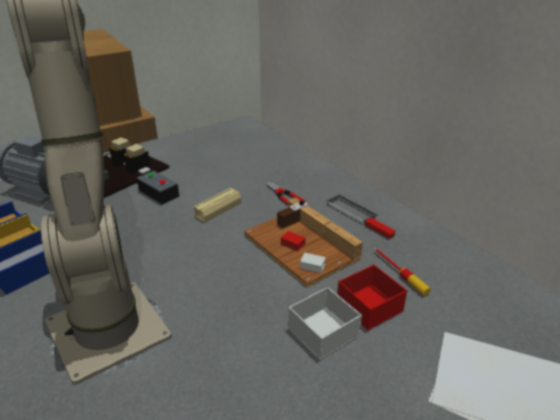

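The top view shows the board around (313,197), red offcut (311,206), white offcut (353,212), trunking (195,234), red tub (424,200), white tub (427,256) and stop block (275,185). Next I'll measure these.

```bash
cat > h.py <<'E'
import cv2,numpy as np
def ray(c,uv):
    K,V=c["mtx"],c["view"];R,t=V[:3,:3],V[:3,3]
    d=np.linalg.inv(K)@np.array([uv[0],uv[1],1.]);d=np.array([d[0],-d[1],-d[2]])
    return -R.T@t,R.T@d
def plane(c,uv,z):
    o,d=ray(c,uv);return o+d*(z-o[2])/d[2]
def pts(c):   # world point per pixel from z_map
    v,u=np.mgrid[:420,:560];K,V=c["mtx"],c["view"];Z=c["z_map"]
    p=np.stack([(u-K[0,2])/K[0,0]*Z,-(v-K[1,2])/K[1,1]*Z,-Z],-1)
    return (p-V[:3,3])@V[:3,:3]
def rect(c,m,z):
    cs,_=cv2.findContours(m.astype(np.uint8),cv2.RETR_EXTERNAL,cv2.CHAIN_APPROX_NONE)
    k=max(cs,key=cv2.contourArea)[:,0]
    w=np.array([plane(c,q,z)[:2] for q in k])
    (x,y),(a,b),t=cv2.minAreaRect((w*1000).astype(np.float32))
    return np.round([x,y,a,b,t],1)
def box(shape,u0,v0,u1,v1):
    m=np.zeros(shape,bool);m[v0:v1,u0:u1]=True;return m
E
python3 - <<'E'
from h import *
c=dict(np.load("top0.npz"));I=c["image"].astype(int);P=pts(c)
hsv=cv2.cvtColor(c["image"],cv2.COLOR_RGB2HSV);H,S,Vv=[hsv[...,i].astype(int) for i in range(3)]
S_=I.shape[:2]
red=((H<6)|(H>172))&(S>190)
print("redoff",rect(c,red&box(S_,285,185,335,225),.043))
print("whiteoff",rect(c,(S<60)&(Vv>110)&box(S_,335,195,372,228),.043))
z=P[...,2]
print("trunk col",rect(c,(S>40)&(Vv>110)&box(S_,175,195,220,272),.035), "z",rect(c,(z>.012)&box(S_,175,195,220,272),.03))
print("tubR",rect(c,(z>.03)&box(S_,385,165,460,230),.07),"tubW",rect(c,(z>.03)&box(S_,385,227,460,290),.07))
print("board",rect(c,(z>.01)&box(S_,250,150,375,242),.02))
print("fencetop z",rect(c,(z>.045)&box(S_,282,150,375,190),.063))
print("stop",rect(c,(Vv<75)&(z>.03)&box(S_,262,178,290,205),.063))
for (u,v) in[(311,206),(353,212),(195,234),(300,170),(300,220),(424,200),(340,165),(275,192),(275,167)]:print(u,v,np.round(P[v,u],3))
a=cv2.resize(c["image"][190:275,170:225],None,fx=7,fy=7,interpolation=cv2.INTER_CUBIC)
b=cv2.resize(c["image"][150:245,250:380],(388*1,595*388//388 if 0 else 284),interpolation=cv2.INTER_CUBIC)
o=np.zeros((595,775,3),np.uint8);o[:595,:385]=a;o[:284,385:773]=b
cv2.imwrite("pics/crop.png",o[...,::-1])
for v in (210,225,234,245,258):print(v,[(int(u),int(1000*P[v,u,2]),int(Vv[v,u])) for u in range(178,214,2)])
E
```

```text
redoff [550.1  -7.5  39.7  60.1  19.5]
whiteoff [ 533.6 -119.    41.1   62.2   34. ]
trunk col [485.3 288.3 159.6  11.2  11.5] z [483.3 306.5 161.   54.2  11.7]
tubR [ 565.9 -304.9  127.1  124.3   87.9] tubW [ 4.153e+02 -3.040e+02  1.204e+02  1.295e+02  2.000e-01]
board [581.  -15.1 208.1 311.4   1.4]
fencetop z [661.4 -45.5  31.7 230.3   1.4]
stop [594.6  88.7  21.3  40.1  89.2]
311 206 [ 0.55  -0.008  0.043]
353 212 [ 0.532 -0.121  0.043]
195 234 [0.479 0.306 0.039]
300 170 [0.646 0.021 0.058]
300 220 [0.513 0.021 0.017]
424 200 [ 0.564 -0.325  0.   ]
340 165 [ 0.658 -0.087  0.056]
275 192 [0.588 0.089 0.062]
275 167 [0.653 0.088 0.075]
210 [(178, -2, 110), (180, -1, 129), (182, 40, 155), (184, 43, 150), (186, 40, 168), (188, 43, 171), (190, 42, 167), (192, 35, 139), (194, 37, 165), (196, 35, 137), (198, 25, 119), (200, 23, 93), (202, 9, 89), (204, -2, 102), (206, -1, 101), (208, -2, 99), (210, -1, 100), (212, -5, 101)]
225 [(178, 4, 108), (180, -4, 110), (182, -1, 109), (184, 38, 149), (186, 42, 139), (188, 45, 162), (190, 35, 169), (192, 36, 168), (194, 33, 161), (196, 41, 149), 
[... 284 characters left out ...]
), (198, 35, 149), (200, 37, 160), (202, 30, 125), (204, 21, 111), (206, 1, 78), (208, 1, 95), (210, -2, 103), (212, -8, 105)]
245 [(178, -1, 108), (180, 0, 107), (182, -5, 107), (184, -1, 101), (186, 0, 109), (188, 37, 144), (190, 41, 135), (192, 34, 162), (194, 42, 166), (196, 38, 167), (198, 35, 158), (200, 38, 139), (202, 38, 158), (204, 35, 122), (206, 23, 118), (208, 15, 88), (210, 5, 90), (212, -5, 109)]
258 [(178, -1, 103), (180, 0, 101), (182, 0, 102), (184, 0, 104), (186, 0, 104), (188, 1, 103), (190, -3, 119), (192, 37, 152), (194, 40, 146), (196, 39, 170), (198, 38, 168), (200, 33, 165), (202, 40, 139), (204, 40, 161), (206, 38, 141), (208, 36, 118), (210, 23, 100), (212, 2, 87)]
```

View pics/crop.png

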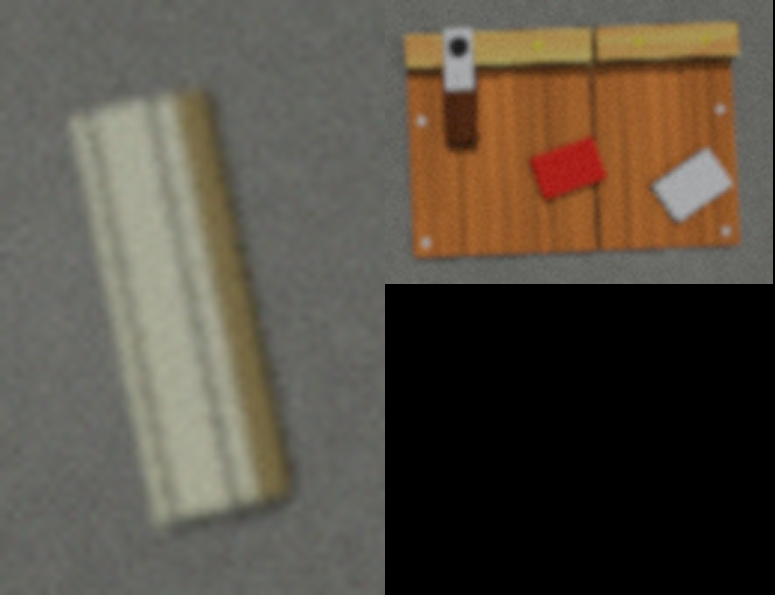

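The trunking's long axis heads about 11.7° from x. Its bevel, the darker strip at crop x≈190–280, faces world -y, so its back faces +y and the trunking needs about -100° of turn. The board is turned about 1.4°. I'll fetch the red offcut first.

>>> {"method": "step_arm", "body": {
  "delta_pos": [
    [0.58,-0.98,0],
    [0.58,-0.98,0],
    [0.58,-0.98,0],
    [0.58,-0.98,0],
    [0.58,-0.98,0],
    [0.58,-0.98,0],
    [0.58,-0.98,0],
    [0.58,-0.98,0],
    [0.58,-0.98,0],
    [0.58,-0.98,0],
    [0.58,-0.98,0],
    [0.58,-0.98,0]
  ],
  "turn": [-0.32,-0.32,-0.32,-0.32,-0.32,-0.32,-0.32,-0.32,-0.32,-0.32,-0.32,-0.32],
  "grip": 0
}}

```text
time: 1.3
ee_pos: [0.368, 0.2985, 0.2226]
eef_rot: [0.379, 0.925, 0.0, 0.0]
ft_force: [-0.5, -0.4, 0.1]
width: 0.0873
grip_force: 0.0
```

>>> {"method": "step_arm", "body": {
  "delta_pos": [
    [0.58,-0.98,-0.2],
    [0.58,-0.98,-0.2],
    [0.58,-0.98,-0.2],
    [0.58,-0.98,-0.2],
    [0.58,-0.98,-0.2],
    [0.58,-0.98,-0.2],
    [0.58,-0.98,-0.2],
    [0.58,-0.98,-0.2],
    [0.58,-0.98,-0.2],
    [0.58,-0.98,-0.2],
    [0.58,-0.98,-0.2],
    [0.58,-0.98,-0.2]
  ],
  "turn": [-0.32,-0.32,-0.32,-0.32,-0.32,-0.32,-0.32,-0.32,-0.32,-0.32,-0.32,-0.32]
}}

```text
time: 2.5
ee_pos: [0.5413, 0.0041, 0.1621]
eef_rot: [0.58, 0.814, -0.0, 0.0]
ft_force: [-0.4, 1.0, 0.7]
width: 0.0873
grip_force: 0.0
```

>>> {"method": "step_arm", "body": {
  "delta_pos": [
    [0.35,-0.48,-0.6],
    [0,0,-0.8],
    [0,0,-0.8],
    [0,0,-0.8],
    [0,0,-0.8],
    [0,0,-0.8],
    [0,0,-0.6],
    [0,0,-0.4],
    [0,0,0]
  ],
  "turn": [0,0,0,0,0,0,0,0,0]
}}

```text
time: 3.4
ee_pos: [0.5489, -0.0061, 0.0214]
eef_rot: [0.579, 0.815, -0.001, -0.001]
ft_force: [0.8, 0.4, -0.1]
width: 0.0871
grip_force: 0.0
```

>>> {"method": "step_arm", "body": {
  "delta_pos": [
    [0,0,0],
    [0,0,0],
    [0,0,0],
    [0,0,0],
    [0,0,0],
    [0,0,0],
    [0,0,0]
  ],
  "turn": [0,0,0,0,0,0,0],
  "grip": 1,
  "newtons": 12
}}

```text
time: 4.1
ee_pos: [0.5496, -0.0055, 0.0226]
eef_rot: [0.579, 0.815, 0.0, -0.0]
ft_force: [-0.6, 0.1, 1.0]
width: 0.0396
grip_force: 12.0
```

>>> {"method": "step_arm", "body": {
  "delta_pos": [
    [0,0,0.8],
    [0,0,1],
    [0,0,1],
    [0,-0.5,1],
    [0,-0.9,0.7],
    [0.1,-1,0.3],
    [0.1,-1,0],
    [0.1,-1,0],
    [0.1,-1,0],
    [0.1,-1,0],
    [0.1,-1,0],
    [0,-1,0]
  ],
  "turn": [0,0,0,0,-0.3,-0.3,-0.3,-0.3,-0.3,-0.3,-0.3,-0.3]
}}

```text
time: 5.3
ee_pos: [0.5648, -0.2163, 0.1425]
eef_rot: [0.691, 0.723, 0.0, 0.0]
ft_force: [-0.8, -0.8, -0.8]
width: 0.0395
grip_force: 12.0
```

>>> {"method": "step_arm", "body": {
  "delta_pos": [
    [0,-1,0],
    [0,-1,0],
    [0,-0.9,0],
    [0,-0.6,-0.3],
    [0,0,-0.8],
    [0,0,-1],
    [0,0,-1],
    [0,0,-0.8],
    [0,0,-0.2],
    [0,0,0]
  ],
  "turn": [0,0,0,0,0,0,0,0,0,0]
}}

```text
time: 6.3
ee_pos: [0.5643, -0.3029, 0.0396]
eef_rot: [0.69, 0.724, -0.0, -0.001]
ft_force: [0.4, 1.1, 0.7]
width: 0.0395
grip_force: 12.0
```

>>> {"method": "step_arm", "body": {
  "delta_pos": [
    [0,0,0],
    [0,0,0],
    [0,0,0],
    [0,0,0.6],
    [0,0,1],
    [0,0,1],
    [0,0,1],
    [0,0,0.6]
  ],
  "turn": [0,0,0,0,0,0,0,0],
  "grip": 0.35
}}

```text
time: 7.1
ee_pos: [0.5654, -0.3036, 0.1485]
eef_rot: [0.69, 0.724, 0.001, 0.002]
ft_force: [0.7, -0.7, -0.3]
width: 0.0567
grip_force: 0.0
```

>>> {"method": "step_arm", "body": {
  "delta_pos": [
    [-0.15,0.9,0],
    [-0.15,0.9,0],
    [-0.15,0.9,0],
    [-0.15,0.9,0],
    [-0.15,0.9,0],
    [-0.15,0.9,0],
    [-0.15,0.9,0],
    [-0.15,0.9,0],
    [0,0.2,-0.5],
    [0,0,-0.5],
    [0,0,0]
  ],
  "turn": [0.5,0.5,0.5,0.5,0.5,0.5,0.5,0.5,0.5,0,0],
  "grip": 0
}}

```text
time: 8.2
ee_pos: [0.5335, -0.1183, 0.1186]
eef_rot: [0.473, 0.881, -0.001, -0.001]
ft_force: [0.8, -1.1, -0.1]
width: 0.0868
grip_force: 0.0
```

>>> {"method": "step_arm", "body": {
  "delta_pos": [
    [0,0,-0.6],
    [0,0,-0.8],
    [0,0,-0.9],
    [0,0,-0.9],
    [0,0,-0.6],
    [0,0,0]
  ],
  "turn": [0,0,0,0,0,0]
}}

```text
time: 8.8
ee_pos: [0.5331, -0.1184, 0.023]
eef_rot: [0.473, 0.881, -0.001, -0.002]
ft_force: [0.0, 0.1, 0.7]
width: 0.087
grip_force: 0.0
```

>>> {"method": "step_arm", "body": {
  "delta_pos": [
    [0,0,0],
    [0,0,0],
    [0,0,0],
    [0,0,0],
    [0,0,0],
    [0,0,0],
    [0,0,0]
  ],
  "turn": [0,0,0,0,0,0,0],
  "grip": 1,
  "newtons": 12
}}

```text
time: 9.5
ee_pos: [0.5347, -0.118, 0.0251]
eef_rot: [0.472, 0.882, 0.0, 0.0]
ft_force: [-0.6, -0.2, 1.9]
width: 0.0399
grip_force: 12.0
```

>>> {"method": "step_arm", "body": {
  "delta_pos": [
    [0,0,0.8],
    [0,0,1],
    [0,0,1],
    [0,0,1],
    [-0.4,-0.6,0.8],
    [-0.6,-0.95,0.2],
    [-0.6,-0.95,0],
    [-0.6,-0.95,0],
    [-0.6,-0.95,0],
    [-0.6,-0.95,0],
    [-0.6,-0.95,0],
    [-0.6,-0.95,0]
  ],
  "turn": [0,0,0,0,-0.6,-0.6,-0.6,-0.6,-0.6,-0.6,-0.6,-0.6]
}}

```text
time: 10.7
ee_pos: [0.4181, -0.3012, 0.1449]
eef_rot: [0.705, 0.709, -0.0, -0.0]
ft_force: [0.6, 0.0, 0.3]
width: 0.0399
grip_force: 12.0
```

>>> {"method": "step_arm", "body": {
  "delta_pos": [
    [-0.15,-0.2,0],
    [0,0,-0.5],
    [0,0,-1],
    [0,0,-1],
    [0,0,-1],
    [0,0,-0.5],
    [0,0,-0.1],
    [0,0,0]
  ],
  "turn": [0,0,0,0,0,0,0,0]
}}

```text
time: 11.5
ee_pos: [0.4161, -0.3041, 0.0426]
eef_rot: [0.703, 0.711, -0.0, -0.0]
ft_force: [0.2, -0.0, 0.5]
width: 0.0398
grip_force: 12.0
```

>>> {"method": "step_arm", "body": {
  "delta_pos": [
    [0,0,0],
    [0,0,0],
    [0,0,0],
    [0,0,0.6],
    [0,0,1],
    [0,0,1],
    [0,0,1],
    [0,0,1],
    [0,0,0.8],
    [0,0,0.2]
  ],
  "turn": [0,0,0,0,0,0,0,0,0,0],
  "grip": 0.35
}}

```text
time: 12.5
ee_pos: [0.4168, -0.3051, 0.1857]
eef_rot: [0.703, 0.711, 0.001, 0.002]
ft_force: [-0.2, -0.6, 0.1]
width: 0.0566
grip_force: 0.0
```

>>> {"method": "step_arm", "body": {
  "delta_pos": [
    [0.3,0.94,0],
    [0.3,0.94,0],
    [0.3,0.94,0],
    [0.3,0.94,0],
    [0.3,0.94,0],
    [0.3,0.94,0],
    [0.3,0.94,0],
    [0.3,0.94,0],
    [0.24,0.94,0],
    [0,0.94,0],
    [0,0.94,0],
    [0,0.94,0]
  ],
  "turn": [0.56,0.56,0.56,0.56,0.56,0.56,0.56,0.56,0.56,0.56,0.56,0.56],
  "grip": 0
}}

```text
time: 13.7
ee_pos: [0.4816, -0.0204, 0.1826]
eef_rot: [0.365, 0.931, 0.0, -0.0]
ft_force: [0.4, 0.1, -0.5]
width: 0.0869
grip_force: 0.0
```

>>> {"method": "step_arm", "body": {
  "delta_pos": [
    [0,0.94,0],
    [0,0.94,0],
    [0,0.94,0],
    [0,0.94,0],
    [0,0.94,0],
    [0,0.94,0],
    [0,0.94,0],
    [0,0.94,0],
    [0,0.94,0],
    [0,0.94,0],
    [0,0.94,0],
    [0,0.94,0]
  ],
  "turn": [0.62,0.62,0.62,0.62,0.62,0.62,0.62,0.62,0.62,0.62,0.62,0.62]
}}

```text
time: 14.9
ee_pos: [0.4815, 0.2618, 0.1824]
eef_rot: [-0.073, 0.997, 0.0, -0.0]
ft_force: [1.8, -0.1, -0.7]
width: 0.0871
grip_force: 0.0
```

>>> {"method": "step_arm", "body": {
  "delta_pos": [
    [0,0.94,0],
    [0,0.94,-0.3],
    [0,0,-0.3],
    [0,0,0],
    [0,0,0]
  ],
  "turn": [0.5,0,0,0,0]
}}

```text
time: 15.4
ee_pos: [0.482, 0.3061, 0.1674]
eef_rot: [-0.1, 0.995, -0.0, -0.0]
ft_force: [0.0, -0.2, -0.8]
width: 0.087
grip_force: 0.0
```

Run:
```python
from bench import *
from h import *
s=read_state();print(s["time"],s["ee_pos"],s["eef_rot"],s["joint_positions"])
c=camera("wrist");cv2.imwrite("pics/w1.png",c["image"][...,::-1])
t=camera("side");I=t["image"];
o=np.vstack([np.hstack([c["image"][:, :][::1],])]);
sd=cv2.resize(I[240:360,270:430],(533,400));cv2.imwrite("pics/s1.png",sd[...,::-1])
t0=dict(np.load("top0.npz"));P=pts(t0)
# back top edge and bevel foot, per-row, from first top picture
for v in (215,234,252):
    z=P[v,175:225,2];k=np.where(z>.02)[0]+175
    print(v,plane(t0,(k[0]-.5,v),.04)[:2],plane(t0,(k[-1]+.5,v),.02)[:2])
```

```text
15.4 [0.48196066 0.30614888 0.16742506] [-9.98138788e-02  9.95006049e-01 -3.16400903e-04 -2.26452753e-04] [-0.80373677  0.24865482  0.18441501  1.69124476 -0.04796676  1.20683459
  1.16300407]
215 [0.5311321  0.36122568] [0.53056101 0.29090401]
234 [0.4795041  0.33165956] [0.47848949 0.28025773]
252 [0.43107737 0.32106874] [0.42938547 0.26964532]
```

View pics/s1.png

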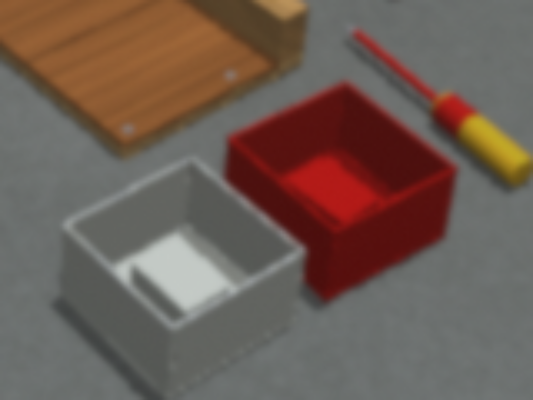

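View pics/w1.png

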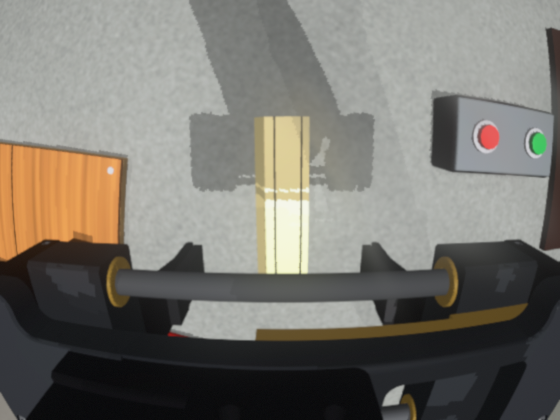

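The side crop shows the white offcut in the white tub (~(180,270)) and the red one in the red tub (~(330,190)). In the wrist view the trunking is centred and straight between the fingers at column ~282, with the bevel on the left. I'll descend and grasp.

>>> {"method": "step_arm", "body": {
  "delta_pos": [
    [0,0,-0.6],
    [0,0,-1],
    [0,0,-1],
    [0,0,-1],
    [0,0,-1],
    [0,0,-1],
    [0,0,-0.6],
    [0,0,-0.3],
    [0,0,0]
  ],
  "turn": [0,0,0,0,0,0,0,0,0]
}}

```text
time: 16.4
ee_pos: [0.4816, 0.3063, 0.0043]
eef_rot: [-0.1, 0.995, -0.0, -0.001]
ft_force: [-0.6, -0.4, 0.1]
width: 0.0872
grip_force: 0.0
```

>>> {"method": "step_arm", "body": {
  "delta_pos": [
    [0,0,0],
    [0,0,0],
    [0,0,0],
    [0,0,0],
    [0,0,0],
    [0,0,0],
    [0,0,0]
  ],
  "turn": [0,0,0,0,0,0,0],
  "grip": 1,
  "newtons": 25
}}

```text
time: 17.1
ee_pos: [0.482, 0.3068, 0.0053]
eef_rot: [-0.1, 0.995, 0.0, 0.0]
ft_force: [-0.7, -0.4, 2.5]
width: 0.0501
grip_force: 25.0
```

Run:
```python
from h import *
c=dict(np.load("top0.npz"));P=pts(c);I=c["image"].astype(int)
hsv=cv2.cvtColor(c["image"],cv2.COLOR_RGB2HSV)
# front edge of bed (z=.018): last orange row per column
ys=[];fs=[];tt=[]
for u in range(285,365,3):
    col=hsv[200:250,u,1];k=200+np.where(col>120)[0].max()+.5
    ys.append(plane(c,(u,k),.018)[:2])
    z=P[150:185,u,2];k=np.where(z>.045)[0]+150
    fs.append(plane(c,(u,k.max()+.5),.063)[:2]);tt.append(plane(c,(u,k.min()-.5),.063)[:2])
for n,a in(("front",ys),("face",fs),("far",tt)):
    a=np.array(a);p=np.polyfit(a[:,1],a[:,0],1);print(n,p,"x at y=0")
for v in(184,190,195):
    r=I[v,262:295].sum(1);g=np.diff(r);k=262+g.argmax()+.5
    print(v,r.tolist(),plane(c,(k+.5,v),.063)[:2])
```

```text
front [-0.02905706  0.47501484] x at y=0
face [-0.0169698   0.64379717] x at y=0
far [-0.02617469  0.67603652] x at y=0
184 [264, 270, 255, 252, 265, 267, 260, 194, 148, 132, 122, 102, 129, 131, 135, 139, 133, 132, 172, 239, 286, 292, 316, 310, 313, 297, 291, 289, 321, 307, 294, 291, 270] [0.60905823 0.07248995]
190 [445, 373, 304, 265, 253, 259, 250, 205, 168, 131, 126, 130, 129, 138, 150, 135, 145, 143, 189, 247, 279, 298, 308, 314, 309, 304, 296, 291, 313, 322, 310, 290, 281] [0.59301772 0.07274415]
195 [273, 251, 269, 247, 259, 248, 266, 233, 173, 138, 127, 131, 136, 113, 136, 128, 122, 124, 156, 203, 265, 286, 309, 318, 316, 295, 291, 290, 301, 305, 314, 307, 274] [0.57963036 0.07029282]
```

>>> {"method": "step_arm", "body": {
  "delta_pos": [
    [0,0,0.6],
    [0,0,1],
    [0,0,1],
    [0,0,1],
    [0,0,1],
    [0,0,0.4],
    [0,0,0]
  ],
  "turn": [0,0,0,0,0,0,0]
}}

```text
time: 17.8
ee_pos: [0.4826, 0.3073, 0.1318]
eef_rot: [-0.1, 0.995, 0.001, 0.001]
ft_force: [1.5, 0.2, -1.6]
width: 0.0498
grip_force: 25.0
```

>>> {"method": "step_arm", "body": {
  "delta_pos": [
    [0.3,-0.9,0],
    [0.3,-0.9,0],
    [0.3,-0.9,0],
    [0.3,-0.9,0],
    [0.3,-0.9,0],
    [0.3,-0.9,0],
    [0.3,-0.9,0],
    [0.3,-0.9,0],
    [0.3,-0.9,0],
    [0.3,-0.9,0],
    [0.3,-0.9,0],
    [0.3,-0.9,0]
  ],
  "turn": [-0.8,-0.8,-0.8,-0.8,-0.8,-0.8,-0.8,-0.8,-0.8,-0.8,-0.8,-0.8]
}}

```text
time: 19.0
ee_pos: [0.5713, 0.0357, 0.1286]
eef_rot: [0.46, 0.888, -0.001, -0.001]
ft_force: [-0.1, -0.6, -0.6]
width: 0.0496
grip_force: 25.0
```

>>> {"method": "step_arm", "body": {
  "delta_pos": [
    [0.3,-0.9,0],
    [0,-0.9,0],
    [0,-0.3,0],
    [0,0,0],
    [0,0,0],
    [0,0,-0.5],
    [0,0,-0.5],
    [0,0,-0.5],
    [0,0,0],
    [0,0,0]
  ],
  "turn": [-0.8,-0.8,-0.8,-0.8,-0.8,-0.8,-0.16,0,0,0]
}}

```text
time: 20.0
ee_pos: [0.5791, -0.0159, 0.0921]
eef_rot: [0.698, 0.716, -0.0, -0.0]
ft_force: [-0.4, 0.2, -1.1]
width: 0.0501
grip_force: 25.0
```

>>> {"method": "step_arm", "body": {
  "delta_pos": [
    [0,-0.16,-0.5],
    [0,0,-0.6],
    [0,0,-0.6],
    [0,0,-0.5],
    [0,0,-0.3],
    [0,0,-0.1],
    [0,0,-0.04],
    [0,0,0]
  ],
  "turn": [0,0,0,0,0,0,0,0]
}}

```text
time: 20.8
ee_pos: [0.5797, -0.0198, 0.0269]
eef_rot: [0.699, 0.715, 0.0, 0.0]
ft_force: [0.5, 0.0, 0.0]
width: 0.0499
grip_force: 25.0
```

>>> {"method": "step_arm", "body": {
  "delta_pos": [
    [0,0,-0.06],
    [0,0,0],
    [0,0,0]
  ],
  "turn": [0,0,0]
}}

```text
time: 21.1
ee_pos: [0.5795, -0.0197, 0.0253]
eef_rot: [0.699, 0.715, 0.0, 0.0]
ft_force: [0.3, -0.1, -1.7]
width: 0.0495
grip_force: 25.0
```

>>> {"method": "step_arm", "body": {
  "delta_pos": [
    [0,0.1,0],
    [0,0.1,0],
    [0,0.1,0],
    [0,0,0]
  ],
  "turn": [0,0,0,0]
}}

```text
time: 21.5
ee_pos: [0.5794, -0.0116, 0.0251]
eef_rot: [0.698, 0.716, 0.0, -0.0]
ft_force: [0.3, -0.1, -0.7]
width: 0.05
grip_force: 25.0
```

>>> {"method": "step_arm", "body": {
  "delta_pos": [
    [0,0.06,0],
    [0,0.06,0],
    [0,0,0]
  ],
  "turn": [0,0,0]
}}

```text
time: 21.8
ee_pos: [0.5794, -0.0093, 0.025]
eef_rot: [0.699, 0.715, -0.0, 0.0]
ft_force: [-0.6, -1.4, -0.4]
width: 0.0501
grip_force: 25.0
```

>>> {"method": "step_arm", "body": {
  "delta_pos": [
    [0,0.06,0],
    [0,0,0],
    [0,0,0]
  ],
  "turn": [0,0,0]
}}

```text
time: 22.1
ee_pos: [0.5793, -0.0093, 0.0251]
eef_rot: [0.699, 0.715, -0.001, 0.001]
ft_force: [0.1, -4.9, -0.4]
width: 0.0498
grip_force: 25.0
```

>>> {"method": "step_arm", "body": {
  "delta_pos": [
    [0,0.06,0],
    [0,0,0],
    [0,0,0]
  ],
  "turn": [0,0,0]
}}

```text
time: 22.4
ee_pos: [0.5792, -0.0092, 0.0251]
eef_rot: [0.7, 0.714, -0.001, 0.001]
ft_force: [-0.9, -9.5, -0.4]
width: 0.0498
grip_force: 25.0
```

>>> {"method": "step_arm", "body": {
  "delta_pos": [
    [0,-0.03,-0.06],
    [0,0,-0.04],
    [0,0,-0.04],
    [0,0,0],
    [0,0,0]
  ],
  "turn": [0,0,0,0,0]
}}

```text
time: 22.9
ee_pos: [0.5796, -0.0092, 0.0232]
eef_rot: [0.699, 0.715, -0.0, 0.001]
ft_force: [-7.9, -6.5, 18.5]
width: 0.0501
grip_force: 25.0
```

>>> {"method": "step_arm", "body": {
  "delta_pos": [
    [0,0,0.05],
    [0,0,0],
    [0,0,0]
  ],
  "turn": [0,0,0]
}}

```text
time: 23.2
ee_pos: [0.5796, -0.0092, 0.0233]
eef_rot: [0.699, 0.715, -0.0, 0.001]
ft_force: [-0.8, -7.7, 2.4]
width: 0.0501
grip_force: 25.0
```

>>> {"method": "step_arm", "body": {
  "delta_pos": [
    [0,0,0],
    [0,0,0],
    [0,0,0],
    [0,0,0],
    [0,0,0.5],
    [0,0,0.8],
    [0,0,0.9],
    [0,0,0.5],
    [0,0,0]
  ],
  "turn": [0,0,0,0,0,0,0,0,0],
  "grip": 0.22
}}

```text
time: 24.1
ee_pos: [0.5807, -0.0069, 0.0925]
eef_rot: [0.699, 0.715, 0.002, 0.001]
ft_force: [-0.2, 0.7, -0.3]
width: 0.068
grip_force: 0.0
```

>>> {"method": "step_arm", "body": {
  "delta_pos": [
    [-0.4,0,0],
    [-0.7,0,0],
    [-0.7,0,0],
    [-0.6,0,0],
    [0,0,0],
    [0,0,-0.4],
    [0,0,-0.7],
    [0,0,-0.5],
    [0,0,-0.18],
    [0,0,0]
  ],
  "turn": [0,0,0,0,0,0,0,0,0,0],
  "grip": 1
}}

```text
time: 25.1
ee_pos: [0.519, -0.0073, 0.0449]
eef_rot: [0.699, 0.715, -0.001, -0.0]
ft_force: [-0.3, -0.0, -0.5]
width: 0.0018
grip_force: 0.0
```

Run:
```python
from bench import *
from h import *
c=camera("top");np.savez("top1.npz",**c);P=pts(c)
a=cv2.resize(c["image"][145:245,245:385],(770,550),interpolation=cv2.INTER_CUBIC)
cv2.imwrite("pics/t2.png",a[...,::-1]);print(read_state()["ee_pos"])
```

```text
[ 0.51945525 -0.00721066  0.04555731]
```

View pics/t2.png

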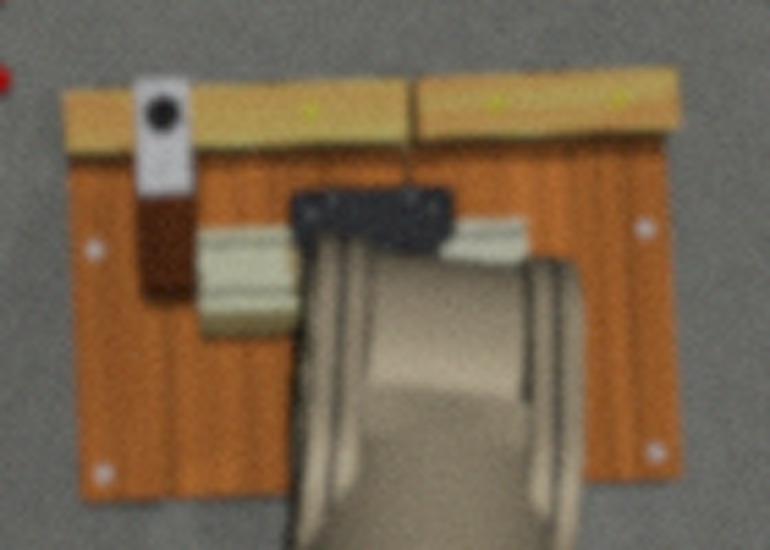

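The top view shows the trunking's end at the stop block (column ≈197), back to the fence and bevel towards the robot. The slot is at column ≈410, with the gripper on its stop side. I'll push it home now.

>>> {"method": "step_arm", "body": {
  "delta_pos": [
    [0.2,0.12,0.1],
    [0.3,0.01,0],
    [0.3,0.01,0],
    [0.2,0.01,0],
    [0.2,0.01,0],
    [0.2,0.01,0],
    [0.2,0.01,0],
    [0.2,0.01,0],
    [0.2,0.01,0]
  ],
  "turn": [0,0,0,0,0,0,0,0,0]
}}

```text
time: 26.05
ee_pos: [0.5698, -0.0021, 0.0483]
eef_rot: [0.699, 0.715, 0.0, 0.0]
ft_force: [-1.3, 0.0, 1.6]
width: 0.0002
grip_force: 0.5
```

>>> {"method": "step_arm", "body": {
  "delta_pos": [
    [0.15,0.005,0],
    [0.15,0.005,0],
    [0.15,0,0],
    [0.1,0,0],
    [0,0,0]
  ],
  "turn": [0,0,0,0,0]
}}

```text
time: 26.55
ee_pos: [0.5835, -0.0016, 0.0483]
eef_rot: [0.699, 0.715, 0.0, 0.0]
ft_force: [-0.8, -0.4, -1.4]
width: 0.0004
grip_force: 0.0
```

>>> {"method": "step_arm", "body": {
  "delta_pos": [
    [0.08,0,0],
    [0.08,0,0],
    [0,0,0]
  ],
  "turn": [0,0,0]
}}

```text
time: 26.85
ee_pos: [0.5874, -0.0017, 0.0483]
eef_rot: [0.699, 0.715, 0.0, 0.0]
ft_force: [-0.3, -0.0, 0.2]
width: 0.0002
grip_force: 0.0
```

>>> {"method": "step_arm", "body": {
  "delta_pos": [
    [0.06,0,0],
    [0.06,0,0],
    [0,0,0]
  ],
  "turn": [0,0,0]
}}

```text
time: 27.15
ee_pos: [0.5904, -0.0017, 0.0483]
eef_rot: [0.699, 0.715, 0.0, 0.0]
ft_force: [0.4, -0.5, -0.1]
width: 0.0003
grip_force: 0.0
```

Run:
```python
from bench import *
from h import *
c=camera("top");s=camera("side")
a=cv2.resize(c["image"][145:225,245:350],(525,400),interpolation=cv2.INTER_CUBIC)
b=cv2.resize(s["image"][190:270,250:300][:, :],(250,400),interpolation=cv2.INTER_CUBIC)
cv2.imwrite("pics/t3.png",np.hstack([a,b])[...,::-1]);print(read_state()["ft_force"])
```

```text
[ 0.07826173 -0.44713779 -0.22478144]
```

View pics/t3.png

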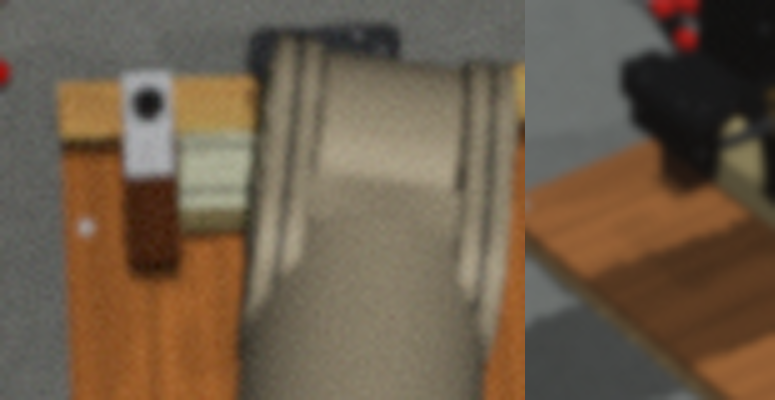

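The trunking has travelled and its back now meets the fence edge (row ≈132), with its end still by the stop (column ≈180). I'll press on until the force rises.

>>> {"method": "step_arm", "body": {
  "delta_pos": [
    [0.06,0,0],
    [0.06,0,0],
    [0,0,0]
  ],
  "turn": [0,0,0]
}}

```text
time: 27.55
ee_pos: [0.5909, -0.0018, 0.0481]
eef_rot: [0.699, 0.715, -0.002, -0.002]
ft_force: [-12.2, -0.5, 10.8]
width: 0.0003
grip_force: 7.9
```

>>> {"method": "step_arm", "body": {
  "delta_pos": [
    [0.06,0,0],
    [0,0,0],
    [0,0,0]
  ],
  "turn": [0,0,0]
}}

```text
time: 27.85
ee_pos: [0.5911, -0.0018, 0.048]
eef_rot: [0.699, 0.715, -0.002, -0.003]
ft_force: [-17.9, 0.3, 15.0]
width: 0.0005
grip_force: 12.4
```

The push is firm and diagonal. To be sure of the stop, I'll nudge the free -y end as well, then come back and hold.

>>> {"method": "step_arm", "body": {
  "delta_pos": [
    [-0.5,0,0.1],
    [-0.3,0,0.6],
    [0,0,0.8],
    [0,0,0.7],
    [0.3,-0.8,0],
    [0.3,-0.9,0],
    [0.3,-0.9,0],
    [0.3,-0.9,0],
    [0.3,-0.9,0],
    [0,-0.1,0],
    [0,0,0]
  ],
  "turn": [0,0,0,0,0,0,0,0,0,0,0]
}}

```text
time: 28.95
ee_pos: [0.612, -0.1148, 0.1032]
eef_rot: [0.699, 0.715, -0.0, -0.0]
ft_force: [-0.1, 0.6, 0.3]
width: 0.0002
grip_force: 0.0
```

Run:
```python
from bench import *
from h import *
print(read_state()["ee_pos"])
c=camera("top");I=c["image"]
a=cv2.resize(I[145:225,255:365],(770,560),interpolation=cv2.INTER_CUBIC);cv2.imwrite("pics/t4.png",a[...,::-1])
for v in(180,184,187):print(v,I[v,268:290].astype(int).tolist()[8:18])
```

```text
[ 0.61201079 -0.11478574  0.10318979]
180 [[104, 86, 83], [106, 89, 83], [99, 85, 76], [97, 79, 69], [111, 103, 83], [148, 148, 123], [162, 165, 140], [170, 171, 146], [167, 166, 144], [168, 170, 144]]
184 [[76, 41, 18], [72, 34, 10], [73, 37, 19], [76, 44, 24], [96, 80, 62], [128, 124, 103], [146, 146, 123], [151, 156, 132], [158, 157, 138], [160, 163, 138]]
187 [[72, 36, 19], [69, 34, 16], [72, 38, 17], [71, 40, 20], [78, 55, 33], [108, 94, 70], [122, 113, 87], [122, 114, 86], [125, 114, 84], [121, 112, 84]]
```

View pics/t4.png

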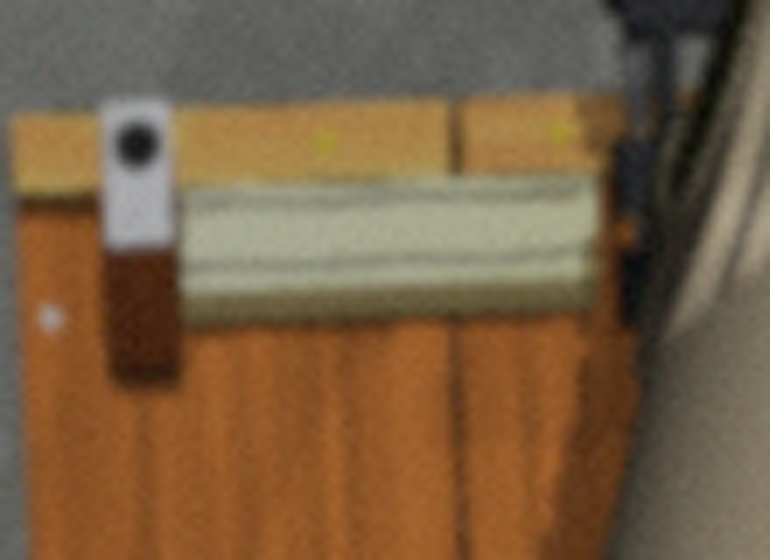

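The trunking lies flush along the fence (row ≈180) and meets the stop block at column ≈183 with no gap visible. I'll give the free end at (600,240) the short nudge.

>>> {"method": "step_arm", "body": {
  "delta_pos": [
    [0,0,-0.6],
    [0,0,-1],
    [0,0,-0.8],
    [0,0,-0.3],
    [0,0.15,0],
    [0,0.15,0],
    [0,0.12,0],
    [0,0,0]
  ],
  "turn": [0,0,0,0,0,0,0,0]
}}

```text
time: 29.8
ee_pos: [0.6128, -0.1028, 0.0367]
eef_rot: [0.698, 0.716, 0.001, 0.0]
ft_force: [0.9, 0.4, 0.5]
width: 0.0007
grip_force: 0.0
```

>>> {"method": "step_arm", "body": {
  "delta_pos": [
    [0,0.08,0],
    [0,0.08,0],
    [0,0,0]
  ],
  "turn": [0,0,0]
}}

```text
time: 30.1
ee_pos: [0.6123, -0.0994, 0.036]
eef_rot: [0.699, 0.715, 0.0, 0.0]
ft_force: [0.1, 0.1, -0.5]
width: 0.0001
grip_force: 0.0
```

>>> {"method": "step_arm", "body": {
  "delta_pos": [
    [0,0.06,0],
    [0,0.06,0],
    [0,0,0]
  ],
  "turn": [0,0,0]
}}

```text
time: 30.4
ee_pos: [0.6121, -0.0984, 0.036]
eef_rot: [0.699, 0.715, -0.001, 0.001]
ft_force: [0.3, -5.1, -0.7]
width: 0.0003
grip_force: 2.5
```

>>> {"method": "step_arm", "body": {
  "delta_pos": [
    [0,-0.5,0],
    [0,0,0.8],
    [0,0,1],
    [0,0,0.9],
    [-0.4,0.8,0],
    [-0.4,0.9,0],
    [-0.4,0.9,0],
    [-0.4,0.9,0],
    [-0.2,0.8,0],
    [0,0,-0.2],
    [0,0,0]
  ],
  "turn": [0,0,0,0,0,0,0,0,0,0,0]
}}

```text
time: 31.5
ee_pos: [0.5669, -0.0022, 0.0978]
eef_rot: [0.699, 0.715, -0.0, -0.0]
ft_force: [-0.1, -0.0, 0.2]
width: 0.0004
grip_force: 0.0
```

>>> {"method": "step_arm", "body": {
  "delta_pos": [
    [0,0,-0.5],
    [0,0,-0.8],
    [0,0,-0.5],
    [0,0,-0.1],
    [0,0,0],
    [0.3,0,0],
    [0.3,0,0],
    [0.2,0,0],
    [0,0,0]
  ],
  "turn": [0,0,0,0,0,0,0,0,0]
}}

```text
time: 32.4
ee_pos: [0.5882, -0.0017, 0.0511]
eef_rot: [0.699, 0.715, 0.0, 0.0]
ft_force: [-0.8, -0.9, 0.1]
width: 0.0006
grip_force: 0.0
```

>>> {"method": "step_arm", "body": {
  "delta_pos": [
    [0,0,-0.12],
    [0.08,0,0],
    [0.08,0,0],
    [0,0,0],
    [0,0,0]
  ],
  "turn": [0,0,0,0,0]
}}

```text
time: 32.9
ee_pos: [0.5904, -0.0017, 0.0476]
eef_rot: [0.699, 0.715, -0.001, -0.001]
ft_force: [-6.1, -0.0, 1.7]
width: 0.0004
grip_force: 2.7
```

>>> {"method": "step_arm", "body": {
  "delta_pos": [
    [0.08,0,-0.01],
    [0.04,0,0],
    [0,0,0],
    [0,0,0]
  ],
  "turn": [0,0,0,0]
}}

```text
time: 33.3
ee_pos: [0.5907, -0.0017, 0.0473]
eef_rot: [0.699, 0.715, -0.002, -0.003]
ft_force: [-20.5, 1.0, 17.2]
width: 0.0002
grip_force: 13.0
```

>>> {"method": "step_arm", "body": {
  "delta_pos": [
    [-0.03,0,0],
    [0,0,0],
    [0,0,0],
    [0,0,0],
    [0,0,0]
  ],
  "turn": [0,0,0,0,0]
}}

```text
time: 33.8
ee_pos: [0.5906, -0.0017, 0.0474]
eef_rot: [0.699, 0.715, -0.002, -0.002]
ft_force: [-17.3, 0.5, 13.2]
width: 0.0006
grip_force: 10.5
```

Run:
```python
from bench import *
from h import *
c=camera("top");I=c["image"];s=read_state();print(s["ft_force"],s["ee_pos"])
for v in(180,184,187):print(v,I[v,276:286].sum(1).tolist())
d=camera("side")["image"];a=np.hstack([cv2.resize(I[145:225,255:365],(385,280)),cv2.resize(d[240:360,270:430],(373,280))])
cv2.imwrite("pics/t5.png",a[...,::-1])
```

```text
[-17.04888005   0.7998956   13.48803908] [ 0.59061901 -0.00172545  0.04737799]
180 [269, 268, 265, 238, 292, 415, 468, 485, 493, 485]
184 [120, 120, 138, 133, 238, 351, 418, 434, 455, 463]
187 [126, 125, 128, 117, 181, 280, 308, 312, 335, 330]
```

View pics/t5.png

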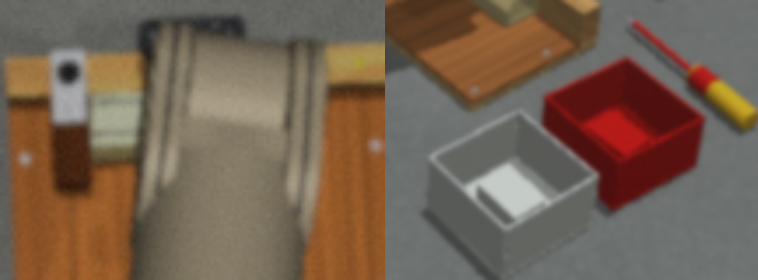

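The trunking is against the fence and stop block (end at column ≈90). The offcuts are still in their own tubs, and the diagonal push reads about 22 N. I'll hand it in.

```bash
python3 -c "
from bench import *
print(close_job())"
```

```text
the job is handed in; nothing more can be done
None
```

I handed the job in at about 34 s: both offcuts are in the tubs of their own colour, and the trunking is held flush to the fence and stop block by a diagonal push of about 22 N on the stop-block side of the slot; no verdict came back.

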